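# Hang the tube carrier on the drip rail

### The arm

A 7-joint arm with a two-finger parallel gripper is mounted at the origin on the work surface. World frame = base frame: x ahead of the robot, y to its left, z up, the work surface at z = 0. Lengths are in m, angles in rad, forces in N, time in s.
With the tool pointing down it reaches from about 0.375 to 0.925 m from the base axis. Payload 3.1 kg.
Tool frame: the origin (TCP) lies on the centre line of the jaws, within the pads' length; the fingertips stand env.tips_ahead ahead of it and the grasp point (between the pads) lies 6 mm ahead of it (env.tips_ahead is the distance from the TCP to the fingertips, in m); z points along the fingers, y is the line along which they close (so a half turn about z gives the same grasp; the last joint's range is limited). The gripper opens to 85 mm and grips with 20 to 120 N. Pads are 22 mm wide; open, the fingers measure 114 mm over their backs; the gripper's body (76 mm by 85 mm) begins 54 mm behind the grasp point. The pads swing forward as they close: fully open they stand 13 mm farther back than shut.
Start: joints at [-1.393, 0.383, 0.044, 1.598, -0.018, 1.161, -0.05], TCP at [0.177, 0.625, 0.256] pointing down, gripper open.
Joint ranges: [-2.61, 2.61], [-0.41, 2.15], [-1.48, 1.57], [0, 2.5], [-1.57, 4.71], [0.05, 1.97], [-2.85, 2.85]. Speed limits (rad/s): [2.79, 2.79, 3.14, 3.14, 3.14, 3.14, 3.14].

### API

Orientations are given as [roll, pitch, yaw] about the fixed x, y, z axes, in that order (R = Rz(yaw) Ry(pitch) Rx(roll)).
In Python, from station import read_state, viewer, ticket, env gives the robot as it stands.
- The arm moves only by the tool arm_command, never from a script. Its argument "increments" is a list that holds one entry, the list of rows, each a list of 6 numbers: the shift along the world's x, y, z each as a share of 0.5 m, from -1 to 1, then the turn, a rotation vector about the world's x, y, z each as a share of 180 degrees, from -1 to 1. A call has 1 to 12 rows; each row shifts and turns the commanded pose from where the row before left it; what a row does not reach is not made up. A row lasts 1/8 s, in which the tool goes at most 62.5 mm and 10.7 degrees, less where a joint would pass 70% of its speed; a pose out of reach is approached as far as the arm can. A call with a number of a shift or a turn outside -1 to 1 is refused whole. A call with a gripper value outside its range is refused whole. "jaw" is the opening, from 0 (shut) to 1 (fully open), set as the call begins (left out, the last holds). The fingers move at their own pace and stop on an object; the grip force is fixed at half the most. Time passes only in rows, so rows that do not move let the fingers close. It gives the time, the measured TCP pose, the force, the opening and the grip force at its end, in the units of the state.
- read_state(): the state, without advancing time (a new reading comes with each control period).
- viewer.get_image(name): name is "scene" or "side" or "wrist"; returns a dict with "pixels" (480x640x3 uint8, blue, green, red), "depth" (480x640 float32, m along the optical axis (not along the pixel's ray), 0 where there is no reading), "K" (3x3 intrinsics, pixels), "rvec" (rotation vector, rad) and "tvec" (3), from world to camera coordinates, as OpenCV has them. Camera axes: x right, y down, z forward; pixel columns grow to the right and rows downward; lengths in m; the calibration is good to about 2 mm. A picture is of the moment at which its call begins.
- ticket.hand_in(): hands the job in; it is judged then, once.
The state is a dict: "time_s": time; "joint_positions": joint angles; "joint_vel": joint speeds; "effort": joint torques, N m; "eef_pos": TCP position; "tool_rot": TCP orientation; "wrist_force": force on the tool from outside, world axes, zero at the start; "ft_torque": the same for the moment, N m; "grip_width": finger opening in m; "finger_force": force on a finger pad.
Only numpy, scipy, OpenCV 4.12 (cv2) and the standard library are available. Lean on these libraries where they do the work, as an engineer would, in place of code of your own. Each camera call takes 0.05 s, during which the arm holds its last target. There are 200 camera calls.

### The job

Take the carrier with the three slim tubes by its grip and hook it onto the drip rail well clear of the black rubber band (about 10 cm or more to one side of it). Then slide it along the rail, without lifting it off, until its hook sits on the band, and leave it hanging there upright. Leave the carrier with the single wide jar where it stands and never tip the tubes.

Things in the scene. Friction and masses are not known exactly. Their poses are not given: they have to be found in the camera images.
- tube_carrier: Carrier to hang, ~0.25 kg: steel frame 52 (x) x 78 (y) mm with 3 slim tubes in a row; a stem at its -x edge rises to a hook (upside-down V, 18 mm wide, +x arm free), a grip tab 28 (x) x 12 (y) mm on top. Origin: in the hook, where the rail's axis will lie. z from it: frame's underside -136, caps -62, free arm's end -17, tab +14 to +56. Starts standing, +x within 30 degrees of away from robot.
- jar_carrier: Bystander carrier: same frame, hook, grip tab and origin as the tube carrier, but it holds one wide white-capped jar (47 mm across) instead of three slim tubes. It stands upright on the bench and must stay there.
- drip_rail: Fixed level steel bar, 12 mm thick, 420 mm long, axis 185 mm above the bench, over a tray 18 mm high. Origin: middle of its axis; y along it, x level, away from the robot. Posts at y = +/-215 mm end 14 mm above the axis. To hook on: bring the carrier from the robot's side, 25 to 50 mm higher than it will hang, so that the bar passes under the free arm and over the caps, then lower it.
- mark: The mark: a black rubber band round the rail, 20 mm long and under 1 mm thick; it does not hinder sliding. Fixed, up to 100 mm either side of the rail's middle. Origin: its middle, on the rail's axis; axes as the rail's.
Things that resemble listed ones, but are neither listed nor needed, are in the scene too. Leave any brown or red look-alike of the tube_carrier alone.

How it is judged:
On the way:
1. the tube carrier is hooked on the rail, more than 70 mm from the band (z of tube_carrier in the frame of drip_rail between -0.006 and 0.006 m and x of tube_carrier in the frame of drip_rail between -0.01 and 0.01 m and (y of tube_carrier in the frame of mark above 0.07 m or y of tube_carrier in the frame of mark below -0.07 m)), for 0.2 s.
At the end, for the whole second after the job is handed in: The tube carrier hangs by its hook on the rail, released and still, the middle of its hook within 15 mm of the middle of the band along the rail, upright within 11 degrees; the jar carrier stands within 40 mm of where it stood (y of tube_carrier in the frame of mark between -0.015 and 0.015 m and z of tube_carrier in the frame of drip_rail between -0.006 and 0.006 m and x of tube_carrier in the frame of drip_rail between -0.01 and 0.01 m and contact force between tube_carrier and drip_rail above 0.3 N and angle between tube_carrier's own z axis and vertical below 0.2 rad and linear speed of tube_carrier below 0.03 m/s and distance of jar_carrier from where it was at the start of the episode below 0.04 m); the robot touches nothing.
It fails at once if the tube carrier is put onto, or lifted off, the rail near the band (over the rail's line within 50 mm of the band, 10 to 60 mm higher than hanging): it has to be slid there (y of tube_carrier in the frame of mark between -0.05 and 0.05 m and x of tube_carrier in the frame of drip_rail between -0.015 and 0.015 m and z of tube_carrier in the frame of drip_rail between 0.01 and 0.06 m).
It fails at once if the tube carrier is tipped by more than 40 degrees (angle between tube_carrier's own z axis and vertical above 0.7 rad).
It fails at once if the jar carrier is moved by more than 40 mm (distance of jar_carrier from where it was at the start of the episode above 0.04 m).
It also fails if it takes over 48 s, if anything falls off the work surface, if the arm or the gripper's body presses on something with over 40 N, if the wrist force passes 120 N, or if a joint passes its speed limit or range.

## Working session

There is one attempt and no reset: what is moved stays moved. The work goes in short steps, Python scripts to look and compute and a tool call to move; the robot and the scene stay as the last step left them, time stands still between calls to the robot, and variables do not carry over. Pictures are saved under pics/ and viewed, at most 10 in all, crops included, and the job is handed in when it is done.

Besides the shell and the picture viewer there is one more tool, called after "Call:" in YAML: its name, and indented under it one key for each argument. arm_command: Moves the arm, as the interface text tells. Its arguments: {"type":"object","properties":{"increments":{"type":"array","items":{"type":"array","items":{"type":"array","items":{"type":"number","minimum":-1,"maximum":1}}}},"jaw":{"type":"number"}},"required":["increments"]}

```bash
mkdir -p pics; ls; cat > h.py <<'E'
import numpy as np,cv2,pickle
from station import read_state,viewer,ticket,env
def grab(n):
    d=viewer.get_image(n); pickle.dump(d,open(f'/tmp/{n}.pkl','wb')); return d
def load(n): return pickle.load(open(f'/tmp/{n}.pkl','rb'))
def cloud(d):
    K=d['K'];R=cv2.Rodrigues(np.array(d['rvec'],float))[0];t=np.array(d['tvec'],float).ravel()
    v,u=np.mgrid[0:480,0:640];z=d['depth'].astype(float)
    p=np.stack([(u-K[0,2])*z/K[0,0],(v-K[1,2])*z/K[1,1],z],-1)
    w=(p-t)@R; w[z==0]=np.nan; return w
def proj(d,p):
    return cv2.projectPoints(np.array(p,float).reshape(-1,1,3),np.array(d['rvec'],float),np.array(d['tvec'],float),d['K'],None)[0].reshape(-1,2)
def crop(d,u0,v0,u1,v1,s,name):
    cv2.imwrite('pics/'+name,cv2.resize(d['pixels'][v0:v1,u0:u1],None,fx=s,fy=s,interpolation=cv2.INTER_CUBIC))
E
python3 - <<'E'
from h import *
for n in('scene','side'):
    cv2.imwrite(f'pics/{n}0.png',grab(n)['pixels'])
s=read_state();print(s['eef_pos'],s['tool_rot'],s['time_s'],env.tips_ahead)
E
```

```text
pics
[0.17680428 0.62465043 0.25498417] [-3.13913459e+00  1.47139636e-04  2.86590058e+00] 0.1 0.025
```

View pics/scene0.png

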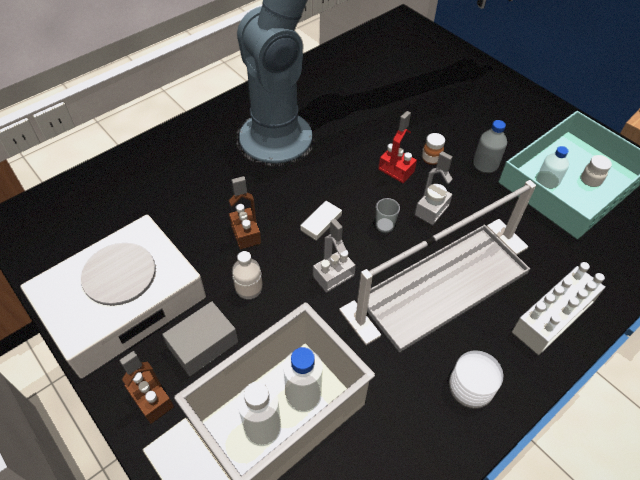

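View pics/side0.png

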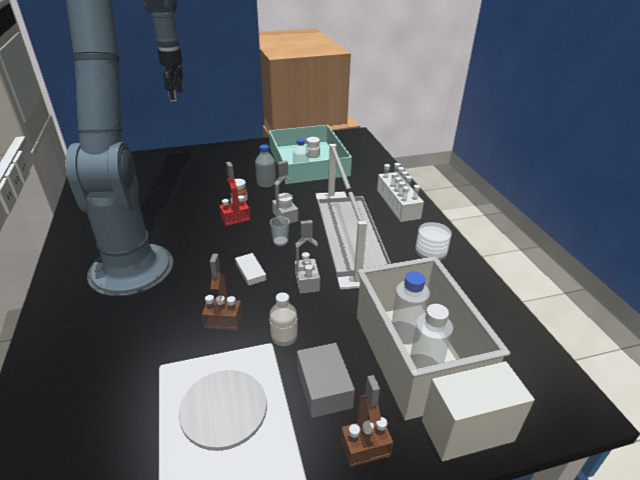

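Candidates in the scene view are a grey frame with slim tubes (334,265), a grey frame with a wide jar (433,203), brown ones (243,225) and (147,395), and a red one (398,160). The grey three-tube one at (334,265) fits. I'll confirm it in an enlarged crop.

```bash
python3 - <<'E'
from h import *
a=load('scene');b=load('side')
c1=cv2.resize(a['pixels'][150:350,300:550],None,fx=3.2,fy=3,interpolation=2)[:600]
cv2.imwrite('pics/cropA.png',c1)
crop(b,260,130,400,300,3.5,'cropB.png')
for n,d,boxes in(('scene',a,[(310,210,360,295)]),('side',b,[(285,215,325,296)])):
    w=cloud(d)
    for u0,v0,u1,v1 in boxes:
        q=w[v0:v1,u0:u1].reshape(-1,3);q=q[~np.isnan(q[:,0])]
        for lo,hi in((.05,.085),(.12,.145),(.145,.16),(.16,.2)):
            m=q[(q[:,2]>lo)&(q[:,2]<hi)];m=m[np.linalg.norm(m-np.median(m,0),axis=1)<.08] if len(m) else m
            if len(m): print(n,lo,len(m),m.mean(0).round(4),m.min(0).round(3),m.max(0).round(3))
    # rail
    P=w.reshape(-1,3)
    print(n,[w[v,u].round(3).tolist() for u,v in ([(400,258),(429,243),(480,215),(364,275),(529,188)] if n=='scene' else [(333,150),(361,225),(345,185)])])
E
```

```text
scene 0.05 324 [ 0.4441 -0.1811  0.0673] [ 0.42  -0.215  0.05 ] [ 0.464 -0.142  0.085]
scene 0.12 133 [ 0.4553 -0.1809  0.1329] [ 0.42  -0.189  0.122] [ 0.472 -0.17   0.145]
scene 0.145 50 [ 0.4499 -0.1831  0.1532] [ 0.434 -0.188  0.145] [ 0.461 -0.175  0.16 ]
scene 0.16 178 [ 0.449  -0.1813  0.1813] [ 0.432 -0.187  0.16 ] [ 0.462 -0.171  0.197]
scene [[0.587, -0.138, 0.188], [0.598, -0.068, 0.187], [0.617, 0.062, 0.191], [0.572, -0.22, 0.191], [0.634, 0.202, 0.188]]
side 0.05 203 [ 0.4406 -0.1853  0.0684] [ 0.417 -0.216  0.05 ] [ 0.456 -0.145  0.085]
side 0.12 104 [ 0.4413 -0.1806  0.1338] [ 0.419 -0.191  0.12 ] [ 0.471 -0.167  0.145]
side 0.145 45 [ 0.4433 -0.1834  0.1528] [ 0.431 -0.188  0.146] [ 0.456 -0.174  0.159]
side 0.16 167 [ 0.4434 -0.1822  0.1789] [ 0.431 -0.188  0.16 ] [ 0.459 -0.173  0.195]
side [[0.619, 0.173, 0.193], [0.569, -0.219, 0.187], [0.591, -0.03, 0.188]]
```

View pics/cropA.png

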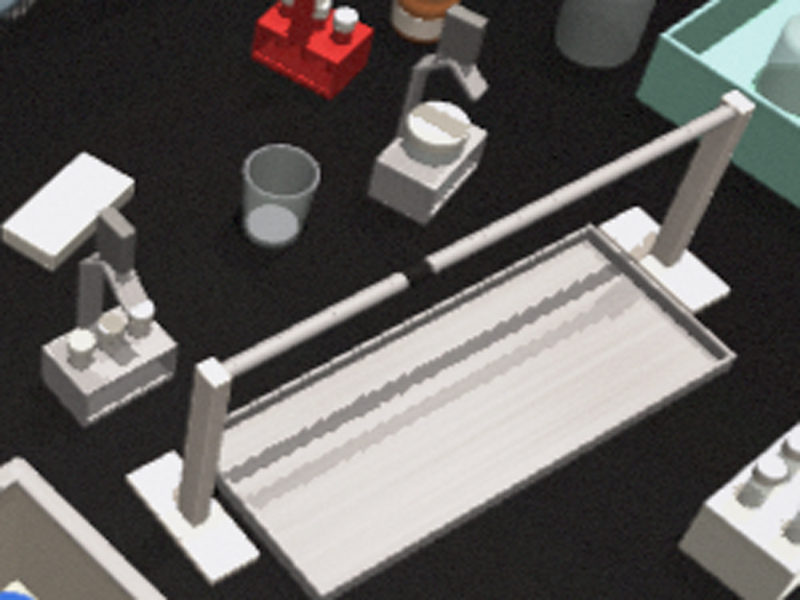

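View pics/cropB.png

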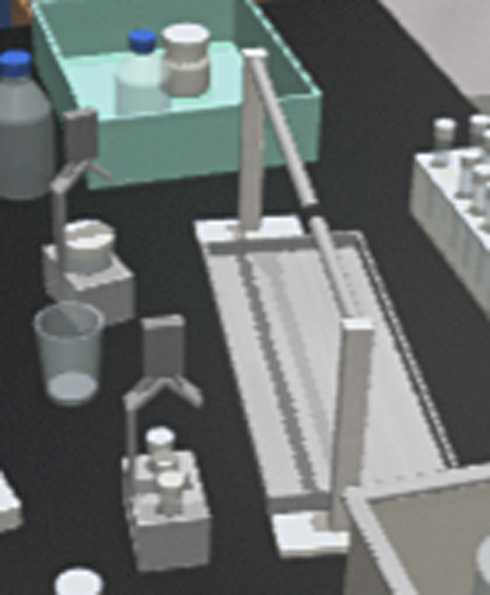

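The crops confirm it: the grey frame at crop A (110,330) has three small caps, while crop A (430,150) is the single jar. The band is at crop A (418,270), which is (430.6,240) in the full picture. Next I'll fit poses.

```bash
cat >> h.py <<'E'
def rect(p):
    r=cv2.minAreaRect((p[:,:2]*1000).astype(np.float32));return np.round(r[0],1),np.round(r[1],1),round(r[2],1)
E
python3 - <<'E'
from h import *
T=[];F=[];RL=[]
for n in('scene','side'):
    d=load(n);w=cloud(d);P=w.reshape(-1,3);P=P[~np.isnan(P[:,0])]
    near=P[np.hypot(P[:,0]-.443,P[:,1]+.182)<.065]
    t=near[(near[:,2]>.152)&(near[:,2]<.2)];f=near[(near[:,2]>.01)&(near[:,2]<.06)]
    T.append(t);F.append(f);print(n,'tab',rect(t),'zmax',np.percentile(t[:,2],98),'frame',rect(f))
    r=P[(P[:,2]>.178)&(P[:,2]<.194)&(P[:,0]>.55)&(P[:,0]<.66)&(abs(P[:,1])<.19)]
    l=cv2.fitLine(r[:,:2].astype(np.float32),cv2.DIST_HUBER,0,.001,.001).ravel()
    print('rail',len(r),l,np.degrees(np.arctan2(-l[0]*np.sign(l[1]),abs(l[1]))),'x at y=0',l[2]-l[3]*l[0]/l[1],r[:,2].max())
    po=P[(P[:,2]>.194)&(P[:,2]<.203)&(P[:,0]>.54)&(P[:,0]<.66)]
    for s in(-1,1):
        q=po[(po[:,1]*s>.17)&(po[:,1]*s<.26)]
        if len(q):print('post',rect(q),len(q))
    # band: dark pixels on the rail line
    g=d['pixels'].max(2); ax=np.array([l[2]-l[3]*l[0]/l[1],0,.185])
    ys=np.arange(-.15,.15,.001);pts=np.stack([ax[0]+ys*l[0]/l[1],ys,0*ys+.188],1)
    uv=proj(d,pts).round().astype(int);b=g[uv[:,1],uv[:,0]];print('band y',ys[b<70].min(),ys[b<70].max(),b.min(),np.median(b))
    cp=near[(near[:,2]>.071)&(near[:,2]<.08)];print('caps',cp.mean(0),rect(cp))
t=np.vstack(T);print(rect(t));f=np.vstack(F);print(rect(f))
E
```

```text
scene tab (array([ 447.1, -178.5]), array([14.2, 30.4]), 83.0) zmax 0.19429793802217613 frame (array([ 447.1, -179.2]), array([80.8, 55.3]), 84.8)
rail 992 [0.13158278 0.9913052  0.60478693 0.00615153] -7.5610642 x at y=0 0.6039704 0.19396324595140943
post (array([ 572.6, -205.3]), array([16.7, 23. ]), 14.5) 8
post (array([626.9, 195.7]), array([36.2, 12.6]), 73.6) 12
band y -0.06999999999999992 -0.05299999999999991 33 207.0
caps [ 0.44556705 -0.18116165  0.07382317] (array([ 439.8, -178.2]), array([67., 35.]), 85.7)
side tab (array([ 444.4, -179.7]), array([14.6, 27.8]), 85.8) zmax 0.19341737964507968 frame (array([ 444.9, -181.1]), array([81.8, 52.6]), 85.8)
rail 331 [0.13256793 0.9911739  0.59905446 0.00618324] -7.6180077 x at y=0 0.59822744 0.19392469751074434
post (array([ 571. , -215.2]), array([14. , 16.4]), 70.9) 13
post (array([626.7, 208.6]), array([ 7.9, 12.4]), 73.4) 4
band y -0.06399999999999992 -0.050999999999999907 57 178.0
caps [ 0.44380576 -0.17971056  0.07408582] (array([ 437.3, -177.1]), array([68.5, 35.8]), 81.7)
(array([ 446.2, -179.1]), array([16.1, 31.4]), 85.8)
(array([ 446.6, -180.4]), array([83. , 55.9]), 85.3)
```

```bash
python3 - <<'E'
from h import *
for n,j,g in(('scene',(412,155,455,225),(374,198,401,232)),('side',(270,160,300,222),(268,216,290,246))):
    d=load(n);w=cloud(d)
    for u0,v0,u1,v1 in(j,g):
        q=w[v0:v1,u0:u1].reshape(-1,3);q=q[q[:,2]>.02];print(n,len(q),np.percentile(q,2,0).round(3),np.percentile(q,98,0).round(3))
    R=cv2.Rodrigues(np.array(d['rvec'],float))[0];print('cam',(-R.T@np.array(d['tvec']).ravel()).round(2))
    P=w[(w[...,2]>.2)];P=P[(abs(P[:,0]-.45)<.25)&(abs(P[:,1]-.2)<.4)];print('tall',len(P),P[:5].round(3))
E
```

```text
scene 1236 [0.336 0.096 0.022] [0.485 0.25  0.191]
scene 584 [ 0.392 -0.012  0.021] [0.442 0.04  0.072]
cam [ 0.96 -0.68  1.1 ]
tall 0 []
side 1106 [0.408 0.032 0.022] [0.552 0.415 0.191]
side 415 [ 0.389 -0.013  0.022] [0.453 0.095 0.072]
cam [ 0.23 -1.06  0.81]
tall 90 [[0.203 0.57  0.558]
 [0.205 0.581 0.556]
 [0.208 0.585 0.555]
 [0.211 0.588 0.555]
 [0.214 0.588 0.555]]
```

Call:
arm_command:
  increments:
    - [[0.08,0,0.08,0,0,0],[0.08,-0.04,0.06,0,0,0],[0.08,-0.06,0,0,0,0],[0.08,-0.06,0,0,0,0],[0.08,-0.08,0,0,0,0],[0.08,-0.08,0,0,0,0],[0.08,-0.08,0,0,0,0],[0.06,-0.08,0,0,0,0],[0,-0.08,0,0,0,0],[0,-0.08,0,0,0,0],[0,-0.08,0,0,0,0],[0,0,0,0,0,0]]
  jaw: 1

```text
time_s: 1.6
eef_pos: [0.4879, 0.2604, 0.326]
tool_rot: [-3.14, 0.0, 2.858]
wrist_force: [0.6, 0.6, -1.2]
grip_width: 0.0857
finger_force: 0.0
```

Call:
arm_command:
  increments:
    - [[0,-0.08,0,0,0,0.0125],[0,-0.08,0,0,0,0.0125],[0,-0.08,0,0,0,0.0125],[0,-0.08,0,0,0,0.0125],[0,-0.08,0,0,0,0.0125],[0,-0.08,0,0,0,0],[0,-0.08,0,0,0,0],[-0.02,-0.08,0,0,0,0],[-0.02,-0.08,0,0,0,0],[-0.02,-0.08,-0.06,0,0,0],[-0.02,-0.08,-0.06,0,0,0],[0,0,0,0,0,0]]
  jaw: 1

```text
time_s: 3.1
eef_pos: [0.4441, -0.1769, 0.2638]
tool_rot: [-3.141, -0.006, 3.056]
wrist_force: [-0.1, 1.1, 0.6]
grip_width: 0.0855
finger_force: 0.0
```

```bash
python3 - <<'E'
from h import *
s=read_state();print(s['eef_pos'],s['tool_rot'],s['joint_positions'])
d=grab('wrist');cv2.imwrite('pics/w1.png',d['pixels'])
w=cloud(d);P=w.reshape(-1,3);m=P[(P[:,2]>.18)&(P[:,2]<.2)&(np.hypot(P[:,0]-.446,P[:,1]+.18)<.04)]
print(len(m));
if len(m)>5: print(rect(m),m.mean(0))
f=P[(P[:,2]>.045)&(P[:,2]<.06)&(np.hypot(P[:,0]-.446,P[:,1]+.18)<.06)];print(len(f),rect(f) if len(f)>5 else '')
E
```

```text
[ 0.44406569 -0.17687413  0.26381979] [-3.14083716 -0.00567425  3.05593358] [-0.3758346   0.03579159  0.69020803  2.01370547 -0.02323221  1.1057482
  1.8097353 ]
1242
(array([ 443.5, -177.8]), array([11.9, 28. ]), 85.0) [ 0.44194279 -0.17760616  0.19151246]
2320 (array([ 444.4, -178. ]), array([78. , 52.2]), 84.4)
```

View pics/w1.png

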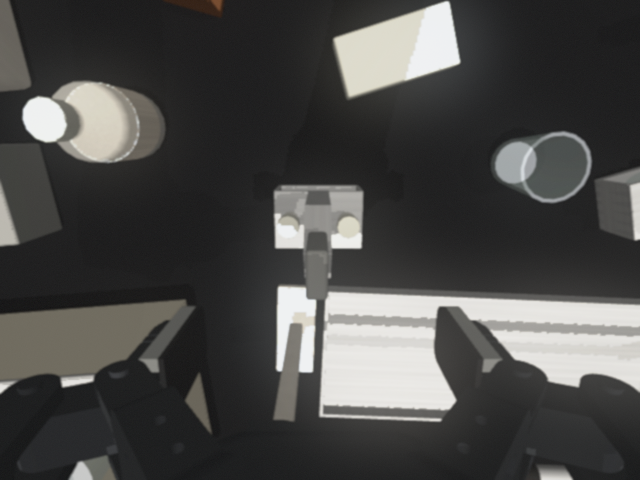

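The wrist view shows the tab centred between the open fingers at (317,265), with the frame beneath at (318,215). The fit is 28 × 12 mm and 78 × 52 mm, yaw −5°, which agrees with the description. Descending to grasp.

Call:
arm_command:
  increments:
    - [[0,0,-0.04,0,0,0],[0,0,-0.04,0,0,0],[0,0,-0.04,0,0,0],[0,0,-0.04,0,0,0],[0,-0.002,-0.002,0,0,0],[0,0,0,0,0,0]]
  jaw: 1

```text
time_s: 3.9
eef_pos: [0.4483, -0.1748, 0.1861]
tool_rot: [-3.142, 0.002, 3.064]
wrist_force: [-0.2, -0.3, 0.3]
grip_width: 0.0852
finger_force: 0.0
```

Call:
arm_command:
  increments:
    - [[0,0,0,0,0,0],[0,0,0,0,0,0],[0,0,0,0,0,0],[0,0,0,0,0,0],[0,0,0,0,0,0],[0,0,0,0,0,0],[0,0,0,0,0,0],[0,0,0,0,0,0]]
  jaw: 0

```text
time_s: 4.9
eef_pos: [0.4468, -0.1756, 0.1851]
tool_rot: [-3.141, -0.0, 3.062]
wrist_force: [0.2, 0.2, -1.5]
grip_width: 0.0109
finger_force: 59.9
```

Call:
arm_command:
  increments:
    - [[0,0,0.03,0,0,0],[0,0,0.04,0,0,0],[0,0,0.05,0,0,0],[0,0,0.05,0,0,0],[0,0,0.03,0,0,0],[0,0,0,0,0,0],[0,0,0,0,0,0]]
  jaw: 0

```text
time_s: 5.78
eef_pos: [0.4463, -0.1752, 0.2844]
tool_rot: [3.141, -0.002, 3.062]
wrist_force: [0.1, 0.5, -2.6]
grip_width: 0.0114
finger_force: 59.8
```

Call:
arm_command:
  increments:
    - [[0.02,0.03,0,0,0,-0.003],[0.03,0.05,0,0,0,-0.004],[0.03,0.06,0,0,0,-0.004],[0.03,0.06,0,0,0,-0.0035],[0.03,0.06,0,0,0,0],[0.01,0.06,0,0,0,0],[0,0.05,0,0,0,0],[0,0.04,0,0,0,0],[0,0.02,0,0,0,0],[0,0,0,0,0,0],[0,0,0,0,0,0]]
  jaw: 0

```text
time_s: 7.15
eef_pos: [0.5218, 0.038, 0.285]
tool_rot: [-3.141, -0.0, 3.015]
wrist_force: [-0.3, 0.1, -2.3]
grip_width: 0.0112
finger_force: 59.8
```

```bash
python3 - <<'E'
from h import *
for n in('scene','side'):
    d=grab(n);P=cloud(d).reshape(-1,3);x,y,_=read_state()['eef_pos']
    f=P[(P[:,2]>.07)&(P[:,2]<.15)&(abs(P[:,0]-x)<.045)&(abs(P[:,1]-y)<.055)]
    if len(f)>5:print(n,len(f),rect(f),np.percentile(f[:,2],[1,99]))
a,b=load('scene'),load('side')
cv2.imwrite('pics/c2.png',np.hstack([cv2.resize(a['pixels'][150:330,330:530],(400,360)),cv2.resize(b['pixels'][130:310,240:440],(400,360))]))
E
```

```text
scene 947 (array([522.1,  37.8]), array([84.6, 55. ]), 82.6) [0.10069196 0.14917383]
side 457 (array([520.2,  35.5]), array([85.6, 53. ]), 83.2) [0.10234581 0.14909142]
```

View pics/c2.png

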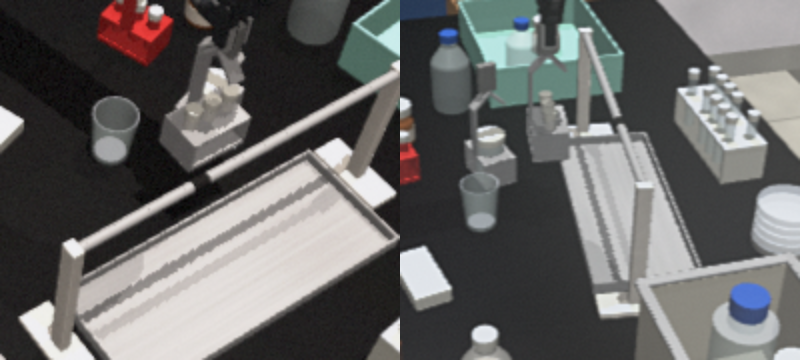

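The crop shows the tube carrier upright in the gripper at left (205,125), clear of the jar carrier, with its bottom at 0.100 m as expected. It is about 97 mm to one side of the band at (205,180). I'll lower 13 mm and move in over the rail.

Call:
arm_command:
  increments:
    - [[0,0,-0.026,0,0,0],[0.01,0,0,0,0,0],[0.03,0,0,0,0,0],[0.04,0,0,0,0,0],[0.04,0,0,0,0,0],[0.03,0,0,0,0,0],[0.02,0,0,0,0,0],[0.002,0,0,0,0,0],[0,0,0,0,0,0],[0,0,0,0,0,0]]
  jaw: 0

```text
time_s: 8.5
eef_pos: [0.6074, 0.0394, 0.2723]
tool_rot: [3.141, -0.001, 3.017]
wrist_force: [0.2, -0.1, -2.7]
grip_width: 0.0113
finger_force: 59.8
```

Call:
arm_command:
  increments:
    - [[0,0,-0.02,0,0,0],[0,0,-0.02,0,0,0],[0,0,-0.016,0,0,0],[0,0,-0.01,0,0,0],[0,0,-0.004,0,0,0],[0,0,0,0,0,0],[0,0,0,0,0,0]]
  jaw: 0

```text
time_s: 9.38
eef_pos: [0.6083, 0.0394, 0.2377]
tool_rot: [3.141, 0.001, 3.017]
wrist_force: [0.8, 0.2, -2.7]
grip_width: 0.011
finger_force: 59.9
```

Call:
arm_command:
  increments:
    - [[0,0,-0.004,0,0,0],[0,0,-0.002,0,0,0],[0,0,0,0,0,0],[0,0,0,0,0,0]]

```text
time_s: 9.88
eef_pos: [0.608, 0.0395, 0.2342]
tool_rot: [-3.142, -0.0, 3.017]
wrist_force: [-0.1, 0.2, -2.2]
grip_width: 0.0113
finger_force: 59.9
```

```bash
python3 - <<'E'
from h import *
for n in('scene','side'):
    d=grab(n);P=cloud(d).reshape(-1,3);x,y,_=read_state()['eef_pos']
    f=P[(P[:,2]>.055)&(P[:,2]<.1)&(abs(P[:,0]-x)<.05)&(abs(P[:,1]-y)<.055)]
    if len(f)>5:print(n,len(f),rect(f),np.percentile(f[:,2],[1,99]))
a,b=load('scene'),load('side')
cv2.imwrite('pics/c3.png',np.hstack([cv2.resize(a['pixels'][170:270,400:500],(400,400),interpolation=2),cv2.resize(b['pixels'][130:230,290:390],(400,400),interpolation=2)]))
E
```

```text
scene 862 (array([608.1,  38.6]), array([83.6, 55.4]), 81.2) [0.05527111 0.09926661]
side 405 (array([606.5,  38.3]), array([86. , 53.3]), 82.2) [0.05548792 0.09930285]
```

View pics/c3.png

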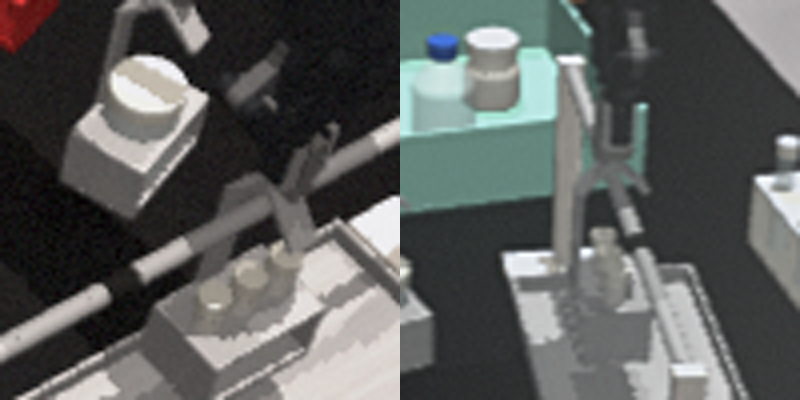

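The crop shows the hook straddling the rail, with the bar between stem and free arm at left (240,220) and the band at (125,280). I'll lower gently to contact.

Call:
arm_command:
  increments:
    - [[0,0,-0.002,0,0,0],[0,0,0,0,0,0],[0,0,0,0,0,0]]

```text
time_s: 10.35
eef_pos: [0.6081, 0.0394, 0.2341]
tool_rot: [3.141, 0.0, 3.017]
wrist_force: [-3.4, 0.1, 4.2]
grip_width: 0.0111
finger_force: 60.6
```

Call:
arm_command:
  increments:
    - [[0,0,-0.002,0,0,0],[0,0,0,0,0,0],[0,0,0,0,0,0]]

```text
time_s: 10.72
eef_pos: [0.6081, 0.0394, 0.234]
tool_rot: [3.141, 0.0, 3.016]
wrist_force: [-4.0, -0.4, 8.3]
grip_width: 0.011
finger_force: 61.5
```

Call:
arm_command:
  increments:
    - [[-0.003,0,0,0,0,0],[0,0,0,0,0,0],[0,0,0,0,0,0]]

```text
time_s: 11.1
eef_pos: [0.6077, 0.0395, 0.2338]
tool_rot: [3.141, 0.003, 3.017]
wrist_force: [-1.7, -0.5, 6.2]
grip_width: 0.0113
finger_force: 60.9
```

Call:
arm_command:
  increments:
    - [[-0.002,0,0,0,0,0],[-0.0021,-0.016,0,0,0,0],[-0.0021,-0.016,0,0,0,0],[-0.0021,-0.016,0,0,0,0],[0,0,0,0,0,0],[0,0,0,0,0,0]]

```text
time_s: 11.85
eef_pos: [0.6041, 0.0181, 0.2333]
tool_rot: [3.138, 0.004, 3.018]
wrist_force: [1.8, 5.0, 3.8]
grip_width: 0.0113
finger_force: 60.8
```

Call:
arm_command:
  increments:
    - [[-0.0024,-0.018,0,0,0,0],[-0.0024,-0.018,0,0,0,0],[-0.0024,-0.018,0,0,0,0],[-0.0024,-0.018,0,0,0,0],[-0.0024,-0.018,0,0,0,0],[-0.0024,-0.018,0,0,0,0],[-0.0024,-0.018,0,0,0,0],[0,0,0,0,0,0],[0,0,0,0,0,0]]

```text
time_s: 12.98
eef_pos: [0.5957, -0.0457, 0.2333]
tool_rot: [3.139, 0.004, 3.018]
wrist_force: [1.6, 4.4, 5.4]
grip_width: 0.0111
finger_force: 60.9
```

```bash
cat > m.py <<'E'
from h import *
x,y,_=read_state()['eef_pos'] if read_state()['eef_pos'][2]<.25 else (.594,-.06,0)
for n in('scene','side'):
    d=grab(n);P=cloud(d).reshape(-1,3)
    f=P[(P[:,2]>.055)&(P[:,2]<.1)&(abs(P[:,0]-x)<.05)&(abs(P[:,1]-y)<.055)]
    if len(f)>5:print(n,len(f),rect(f),np.percentile(f[:,2],[1,99]))
a,b=load('scene'),load('side')
import sys
cv2.imwrite('pics/'+sys.argv[1],np.hstack([cv2.resize(a['pixels'][190:290,370:470],(400,400),interpolation=2),cv2.resize(b['pixels'][140:240,290:390],(400,400),interpolation=2)]))
E
python3 m.py c4.png
```

```text
scene 861 (array([597. , -45.5]), array([83.3, 54.2]), 83.1) [0.05525622 0.09901372]
side 428 (array([594. , -46.5]), array([84.2, 51.4]), 82.9) [0.05537819 0.09839587]
```

View pics/c4.png

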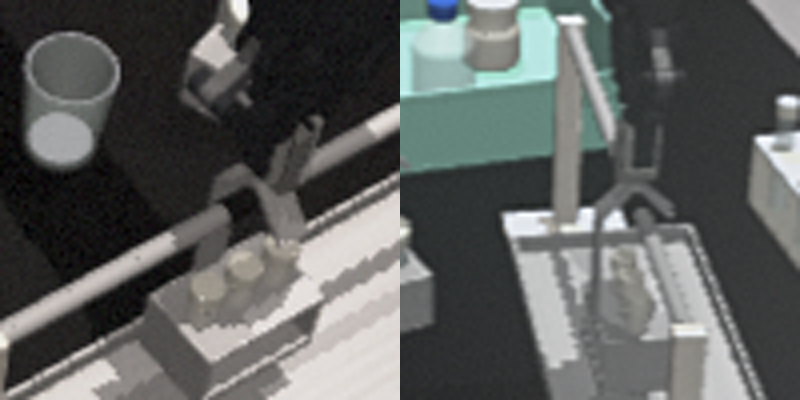

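The crop shows the hook now covering the band's near edge at left (225,215), upright. About 14 mm to go.

Call:
arm_command:
  increments:
    - [[-0.0019,-0.014,0,0,0,0],[-0.0018,-0.0136,0,0,0,0],[0,0,0,0,0,0],[0,0,0,0,0,0],[0,0.004,0.001,0,0,0],[0,0,0,0,0,0]]

```text
time_s: 13.82
eef_pos: [0.5939, -0.0587, 0.2333]
tool_rot: [3.141, 0.004, 3.018]
wrist_force: [4.4, 3.6, 1.4]
grip_width: 0.0111
finger_force: 60.6
```

Call:
arm_command:
  increments:
    - [[0.003,0.002,0,0,0,0],[0,0,0,0,0,0],[0,0,0,0,0,0]]

```text
time_s: 14.2
eef_pos: [0.5941, -0.0587, 0.2333]
tool_rot: [-3.141, 0.001, 3.016]
wrist_force: [2.4, 3.1, 5.0]
grip_width: 0.0108
finger_force: 61.0
```

Call:
arm_command:
  increments:
    - [[0,0,0,0,0,0],[0,0,0,0,0,0],[0,0,0,0,0,0],[0,0,0,0,0,0],[0,0,0,0,0,0],[0,0,0,0,0,0]]
  jaw: 0.6

```text
time_s: 14.95
eef_pos: [0.5936, -0.0583, 0.2328]
tool_rot: [-3.141, -0.0, 3.017]
wrist_force: [-0.2, 0.1, -0.6]
grip_width: 0.0513
finger_force: 0.0
```

Call:
arm_command:
  increments:
    - [[0,0,0.02,0,0,0],[0,0,0.04,0,0,0],[0,0,0.06,0,0,0],[0,0,0.06,0,0,0],[0,0,0.06,0,0,0],[-0.06,0,0.06,0,0,0],[-0.06,0,0,0,0,0],[-0.06,0,0,0,0,0],[0,0,0,0,0,0],[0,0,0,0,0,0],[0,0,0,0,0,0],[0,0,0,0,0,0]]
  jaw: 0.6

```text
time_s: 16.45
eef_pos: [0.5042, -0.0583, 0.3827]
tool_rot: [-3.141, -0.0, 3.017]
wrist_force: [0.7, 0.1, 0.2]
grip_width: 0.0516
finger_force: 0.0
```

```bash
python3 m.py c5.png; python3 -c "
from h import *
for n in('scene','side'):
    P=cloud(load(n)).reshape(-1,3);t=P[(P[:,2]>.203)&(P[:,2]<.25)&(abs(P[:,0]-.594)<.04)&(abs(P[:,1]+.06)<.04)];print(rect(t),t[:,2].max())"
```

```text
scene 874 (array([595.5, -59.7]), array([82.4, 54.2]), 83.1) [0.0552981  0.09903878]
side 407 (array([592.5, -59.8]), array([85.6, 52. ]), 82.0) [0.05533892 0.09931179]
(array([594.4, -59.2]), array([13.8, 29.4]), 86.4) 0.24303404152735053
(array([591.2, -60.3]), array([16.4, 28.1]), 83.4) 0.24351939857381827
```

View pics/c5.png

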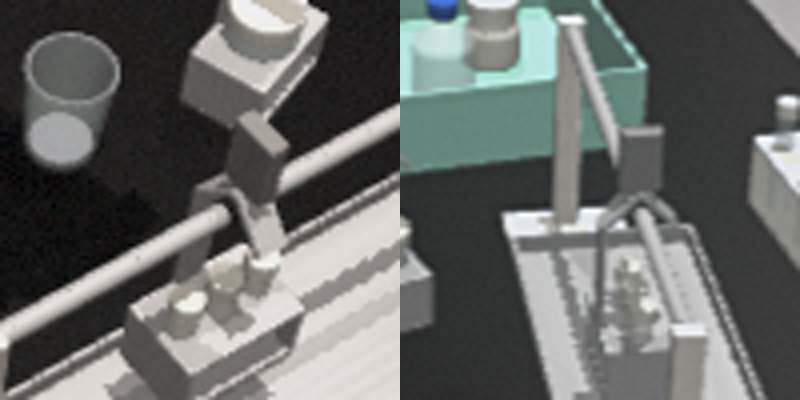

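The carrier hangs upright and released. Its hook at left (225,200) covers the band at y ≈ −0.060, the tab top is at 0.242 m as expected, and the jar carrier hasn't been touched.

```bash
python3 -c "
from h import *
print(ticket.hand_in())"
```

```text
the job is handed in; nothing more can be done
None
```

The three-tube carrier was hooked on the rail about 97 mm from the band, slid along it, and left hanging upright with its hook on the band; the job is handed in at about 17 s on the robot's clock, and no verdict was returned.

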